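# Lock a twist-in socket into the worktop power track

## Task

Take the new white socket module out of its carton and lower its foot into the slot of the power track, on the free side of the flat black charging puck. Gently slide it along the slot until it touches the puck, then push it down against its spring, without ramming the foot on the bottom of the channel, twist it a quarter turn and let it spring up so that it is locked in the track and still close up against the puck, with no gap for crumbs. Do not force anything, and leave the other things where they are.

Things in the scene. Friction and masses are not known exactly. Their poses are not given: they have to be found in the camera images.
- module: white socket module, 0.18 kg: square body 44 x 44 mm with rounded corners, 10 to 60 mm above its origin, over a round grey sprung sleeve, 60 mm diameter, 12 mm high. Origin: centre of the sleeve's underside (sleeve out), z up. Starts standing in the carton, sleeve on its top. Green marks on top and two sides show the x axis, the direction of the foot's crossbar. Turning either way locks it.
- module_grip (a point): the module's middle, 45 mm above its origin: grip here across two opposite sides of the square body (44 mm). The sleeve slides up over the body by at most 11 mm against a spring: 2.8 N to start, plus 2.2 N per mm; slid up it reaches 23 mm above the origin.
- module_foot (a point): centre of the underside of the brass T foot, 7.5 mm below the module's origin. Crossbar 25 mm long (module x), 10 mm wide (y), 4 mm thick, on a 10 mm round shank; each end has an upturned tip, 9 to 12.5 mm from the axis, its top 1 mm below the origin. A half turn makes no difference.
- rail: aluminium power track fixed on the worktop, 62 mm wide (x), 424 mm long (y, with grey end caps of 12 mm), 40 mm high. Origin: centre of its underside. A slot 12 mm wide runs along y in the middle of its top. Lips 3 mm thick, with down-turned edges 2 mm wide reaching 6 mm below the top; under them the channel is 30 mm wide. Over 60 N of jamming damages it.
- rail_slot (a point): middle of the slot at the track's top, 40 mm above its origin. The foot enters with its crossbar along the slot (module x along track y; 1 mm clearance each side); the sleeve then sits on the track, module origin level with the top. Pushed 5 mm down (14 N) the tips just clear the lip edges; at 6.5 mm (17 N) the foot meets the strip. In between it can be twisted.
- puck: flat black charging puck fixed in the track, 10 mm high, with a dark rubber trim ring, 60 mm diameter, 8 mm high, that sits up to 3.5 mm off-centre along the track: feel for the touch. Origin: centre of its underside, mid-slot, level with the track's top. The free slot is on its +y side (the track's y). Touching, the sleeve is 56.5 to 63.5 mm from it, centre to centre. Over 20 N is too much.
- carton: the open cardboard carton fixed on the worktop, 96 x 96 mm, with its insert's top 34 mm high and a 36 mm square well in the middle. Origin: centre of its underside.
- mug: blue mug, 80 mm diameter, 90 mm high, to be left alone. Origin: centre of its underside.
- scrubber: green and white palm scrubber, 68 mm diameter, 64 mm high, to be left alone. Origin: centre of its underside.
- canister: white ceramic sugar pot with a wooden lid, 80 mm diameter, 75 mm high, to be left alone. Origin: centre of its underside.
- spoon: steel teaspoon, 150 mm long, lying beyond the track, to be left alone. Origin: centre of its underside.
- bottle: white and green washing-up bottle with a yellow cap, 73 mm diameter, 214 mm high, to be left alone. Origin: centre of its underside.
- strip: thin black plastic contact strip that is the channel's floor, 14 mm below the track's top; origin: centre of its underside, 4 mm lower. It must not be pressed hard (over 12 N). After the quarter turn (module x across the track), let go, the spring lifts the crossbar against the lip edges, tips outside them: locked, module origin 2.5 mm below the track's top.
Not all that is in view belongs to the job. Leave any blue or red look-alike of the module alone.

How it is judged:
By the outcome, as a careful person would: the job done as asked, in the order asked, and still so for the second after the job is handed in, with the robot touching nothing.
It also fails if it takes over 54 s, if anything falls off the work surface, if the arm or the gripper's body presses on something with over 40 N, if the wrist force passes 120 N, or if a joint passes its speed limit or range.

## Robot

A 6-joint arm with a two-finger parallel gripper is mounted at the origin on the work surface. World frame = base frame: x ahead of the robot, y to its left, z up, the work surface at z = 0. Lengths are in m, angles in rad, forces in N, time in s.
With the tool pointing down it reaches from about 0.3 to 0.75 m from the base axis. Payload 8.5 kg.
Tool frame: the origin (TCP) lies midway between the tips of the shut fingers; the grasp point (between the pads) lies 19 mm behind it (env.pinch_z is the distance from the TCP to the grasp point, in m); z points along the fingers, y is the line along which they close (so a half turn about z gives the same grasp; the last joint's range is limited). The gripper opens to 88 mm and grips with 3 to 60 N. Pads are 18 mm wide; open, the fingers measure 123 mm over their backs; the gripper's body (75 mm by 187 mm) begins 45 mm behind the grasp point.
Start: joints at [1.083, 0.381, 1.297, -0, 1.464, -0.215], TCP at [0.148, 0.53, 0.239] pointing down, gripper open.
Joint ranges: [-3.11, 3.11], [-0.89, 2.33], [0.22, 2.48], [-1.42, 4.56], [0.17, 2.85], [-2.88, 2.88]. Speed limits (rad/s): [2.39, 2.39, 3.14, 3.14, 3.14, 3.14].

## Interface

Orientations are given as [roll, pitch, yaw] about the fixed x, y, z axes, in that order (R = Rz(yaw) Ry(pitch) Rx(roll)).
In Python, from plant import env gives the robot as it stands. The module is installed in compiled form; this text tells all that it offers. Calls block until the motion is done:
- env.move_to(position, orientation): joint-space move of the TCP to a pose.
- env.movel(position, vel=0.15, orientation=None): straight line of the TCP; orientation=None keeps the orientation; vel is the mean speed in m/s.
- env.set_joints(angles): joint-space move.
- env.move_gripper(opening, squeeze=None): opening from 0.0 (shut) to 1.0 (fully open); squeeze is the grip in N (None keeps the last); returns when the fingers have stopped.
- env.sleep(seconds).
- env.ik(position, orientation): joint angles nearest the present ones, or None.
- env.get_obs(): the state.
- env.read_camera(name): name is "scene" or "top"; returns the picture (420x560x3 uint8, blue, green, red); there is no depth.
- env.camera_info(name): a dict with "mtx" (3x3 intrinsics, pixels), "view" (4x4, takes a point from world to camera coordinates). Camera axes: x right, y up, looking along -z (the intrinsics and any distortion apply to the point x, -y, -z); pixel columns grow to the right and rows downward; lengths in m; the calibration is good to about 2 mm. A picture is of the moment at which its call begins. camera_info takes no time and is no camera call.
A pose or a line that the arm cannot do raises env.MotionError and nothing moves.
- env.hand_in(): hands the job in; it is judged then, once.
The state is a dict: "clock": time; "qpos": joint angles; "qd": joint speeds; "joint_torque": joint torques, N m; "tcp_pos": TCP position; "tcp_rot": TCP orientation; "wrist_force": force on the tool from outside, world axes, zero at the start; "moment": the same for the moment, N m; "opening": opening from 0.0 (shut) to 1.0 (fully open); "grasp_force": force on a finger pad.
Only numpy, scipy, OpenCV 4.12 (cv2) and the standard library are available. Lean on these libraries where they do the work, as an engineer would, in place of code of your own. Each camera call takes 0.05 s, during which the arm holds its last target. There are 200 camera calls.

## Working session

There is one attempt and no reset: what is moved stays moved. The work goes in short steps, each a Python script; the robot and the scene stay as the last script left them, time stands still between calls to the robot, and variables do not carry over. Pictures are saved under pics/ and viewed, at most 10 in all, crops included, and the job is handed in when it is done.

```bash
mkdir -p pics; python3 - <<'E'
from plant import env
import cv2,numpy as np
for n in("scene","top"):
    cv2.imwrite(f"pics/{n}0.png",env.read_camera(n)); c=env.camera_info(n); print(n,c)
o=env.get_obs();print(o,env.pinch_z)
E
```

```text
scene {'mtx': array([[465.86481879,   0.        , 271.31449098],
       [  0.        , 465.86481879, 211.37398961],
       [  0.        ,   0.        ,   1.        ]]), 'view': array([[ 0.11604286,  0.99324158, -0.00228501, -0.07955439],
       [-0.81596439,  0.09664237,  0.56996699,  0.3870753 ],
       [ 0.56633574, -0.06427611,  0.82166442, -1.38468372],
       [ 0.        ,  0.        ,  0.        ,  1.        ]])}
top {'mtx': array([[514.06000075,   0.        , 265.61232752],
       [  0.        , 514.06000075, 208.88031179],
       [  0.        ,   0.        ,   1.        ]]), 'view': array([[ 4.09504468e-03, -9.99991471e-01,  5.37490498e-04,
        -3.49531765e-03],
       [ 9.94644276e-01,  4.12865728e-03,  1.03274969e-01,
        -5.27226365e-01],
       [-1.03276307e-01,  1.11696236e-04,  9.94652699e-01,
        -1.35272822e+00],
       [ 0.00000000e+00,  0.00000000e+00,  0.00000000e+00,
         1.00000000e+00]])}
{'clock': 0.1, 'qpos': array([ 1.08271458e+00,  3.81115749e-01,  1.29813172e+00,  1.01289501e-05,
        1.46364236e+00, -2.15310580e-01]), 'qd': array([-0.00085132, -0.0008628 , -0.00147234, -0.00078488, -0.00067583,
        0.00081469]), 'joint_torque': array([ 2.62306268e-03, -4.38651645e+01, -2.24906981e+01,  7.14470493e-02,
        3.42888711e-02, -7.39857182e-05]), 'tcp_pos': array([0.14805508, 0.52943613, 0.2382244 ]), 'tcp_rot': array([-3.14032757e+00, -2.86980874e-04,  2.86882022e+00]), 'wrist_force': array([-0.00175376,  0.43492656, -0.09264989]), 'moment': array([0.03679771, 0.0100657 , 0.00484134]), 'grasp_force': 0.0, 'opening': 1.001429313155698} 0.0187
```

View pics/scene0.png

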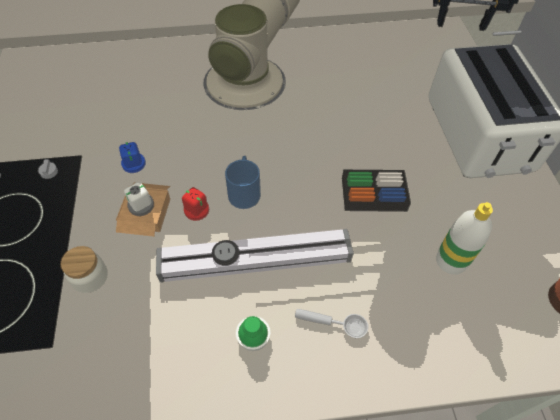

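View pics/top0.png

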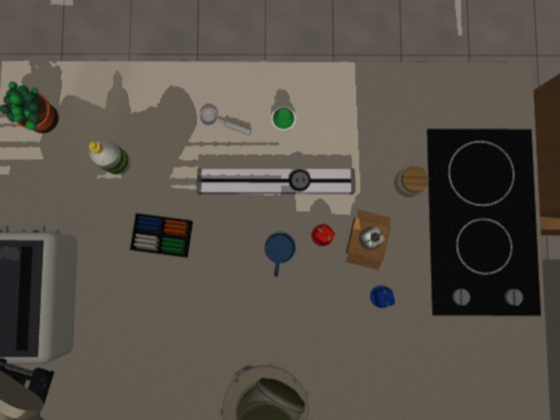

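Candidates (scene / top pixels): white module in the carton (139,200)/(372,237); blue look-alike (133,157)/(382,297); red look-alike (196,204)/(323,235). I choose the white one in the carton. The puck is at top (300,180), and the free slot is to its left (+y).

```bash
python3 - <<'E'
import cv2,numpy as np
s=cv2.imread("pics/scene0.png");t=cv2.imread("pics/top0.png")
r=lambda a,f:cv2.resize(a,None,fx=f,fy=f,interpolation=cv2.INTER_CUBIC)
a=np.hstack([r(s[170:245,105:180],5),r(t[200:275,335:410],5)])  # 375x750
b=r(t[160:200,190:360],750/170)
cv2.imwrite("pics/c1.png",np.vstack([a,b])); print(a.shape,b.shape)
E
```

```text
(375, 750, 3) (176, 750, 3)
```

View pics/c1.png

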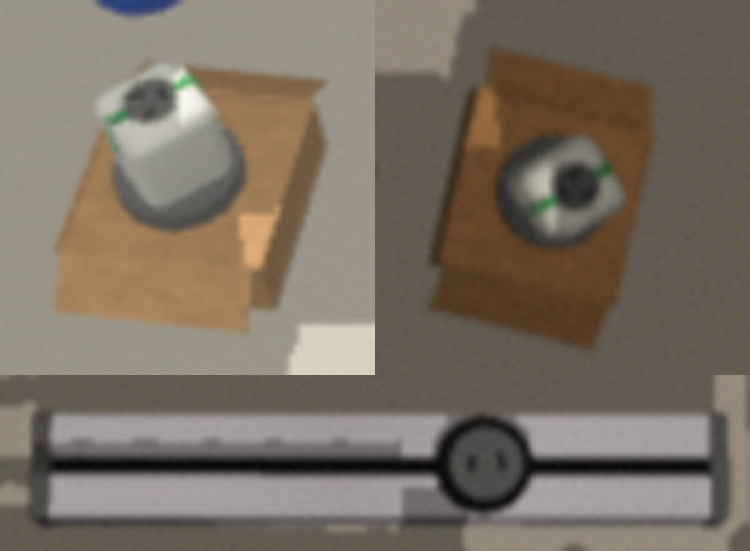

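The chosen module is white with green marks: marks at top (380.6,234) and (368.4,241.4), scene (128.6,193.6) and (141.8,186.4). The slot in top view is horizontal at row ~180, puck at about (299.4,179.7).

```bash
cat > h.py <<'E'
from plant import env
import numpy as np, cv2
def ray(n,p,z):
    c=env.camera_info(n);K,V=c["mtx"],c["view"];R=V[:3,:3];C=-R.T@V[:3,3]
    d=np.linalg.inv(K)@[p[0],p[1],1];d=R.T@(d*[1,-1,-1]);return C+d*(z-C[2])/d[2]
def proj(n,P):
    c=env.camera_info(n);q=c["view"][:3,:3]@P+c["view"][:3,3];q=c["mtx"]@(q*[1,-1,-1]);return q[:2]/q[2]
E
python3 - <<'E'
from h import *
U=lambda x,y,f,ox,oy:((x+.5)/f-.5+ox,(y+.5)/f-.5+oy)
T=lambda x,y:U(x-375,y,5,335,200); S=lambda x,y:U(x,y,5,105,170); B=lambda x,y:U(x,y-375,750/170,190,160)
for k,f,l in(("top",T,[(603,170),(542,207),(575,187)]),("scene",S,[(118,118),(184,82),(150,101)])):
    P=[ray(k,f(*p),.094) for p in l];print(k,np.round(P,4),"ang",np.degrees(np.arctan2(*(P[1]-P[0])[[1,0]])))
for p,z in(((35,466),.04),((725,466),.04),((50,465),.04),((710,466),.04),((483,462),.05)):print(p,np.round(ray("top",B(*p),z),4))
# scene view: slot line & sides by dark slot pixels
s=cv2.imread("pics/scene0.png");t=cv2.imread("pics/top0.png")
g=t.max(2)
# slot centre per column in top (intensity-weighted dark)
pts=[]
for u in list(range(206,280,6))+list(range(320,346,5)):
    w=np.clip(90-g[174:188,u].astype(float),0,None); v=(w*np.arange(174,188)).sum()/w.sum(); pts.append(ray("top",(u,v),.039)[:2])
pts=np.array(pts);print("slot x(y) fit",np.polyfit(pts[:,1],pts[:,0],1),np.round(pts[:,0],4))
E
```

```text
top [[ 0.4584 -0.2928  0.094 ]
 [ 0.4394 -0.2615  0.094 ]
 [ 0.4497 -0.2784  0.094 ]] ang 121.13039359067064
scene [[ 0.4562 -0.2917  0.094 ]
 [ 0.4393 -0.2635  0.094 ]
 [ 0.4483 -0.2781  0.094 ]] ang 121.02131960866224
(35, 466) [0.6022 0.1811 0.04  ]
(725, 466) [ 0.6039 -0.2373  0.04  ]
(50, 465) [0.6028 0.172  0.04  ]
(710, 466) [ 0.6039 -0.2282  0.04  ]
(483, 462) [ 0.6041 -0.0899  0.05  ]
slot x(y) fit [-5.18304101e-05  6.03853108e-01] [0.6038 0.6037 0.6038 0.6039 0.6039 0.604  0.6039 0.6041 0.6036 0.6038
 0.6037 0.6038 0.604  0.6037 0.6038 0.6039 0.6038 0.6039 0.604 ]
```

```bash
python3 - <<'E'
from h import *
pi=np.pi
for a in(-59,121):
  for z in(.16,.061):print(a,z,np.round(env.ik([.449,-.278,z],[pi,0,np.radians(a)]),2))
for a in(-90,0,-180,90,180):
  q=env.ik([.6038,.01,.066],[pi,0,np.radians(a)]);print(a,None if q is None else np.round(q,2))
E
```

```text
-59 0.16 [-0.78  0.42  1.49 -0.    1.24  1.82]
-59 0.061 [-0.78  0.54  1.61 -0.    0.99  1.82]
121 0.16 [-0.78  0.42  1.49  0.    1.24 -1.32]
121 0.061 [-0.78  0.54  1.61  0.    0.99 -1.32]
-90 None
0 [-0.18  0.64  1.38 -0.    1.12  1.39]
-180 [-0.18  0.64  1.38  0.    1.12 -1.75]
90 [-0.18  0.64  1.38 -0.    1.12 -0.18]
180 [-0.18  0.64  1.38  0.    1.12 -1.75]
```

```bash
python3 - <<'E'
from h import *
pi=np.pi; o=[pi,0,np.radians(121)]
env.move_gripper(.8,30)
env.move_to([.449,-.278,.17],o)
env.movel([.449,-.278,.0615],.15)
w0=env.get_obs()['wrist_force']
env.move_gripper(0,40)
a=env.get_obs();print(a['opening'],a['grasp_force'],a['wrist_force']-w0,a['clock'],a['tcp_pos'],a['tcp_rot'])
p=a['tcp_pos'];env.movel([p[0],p[1],.2],.15)
a=env.get_obs();print(a['opening'],a['grasp_force'],a['wrist_force']-w0,a['moment'],a['clock'])
env.move_to([.6038,.015,.16],[pi,0,pi/2]);env.sleep(.3)
a=env.get_obs();print(a['tcp_pos'],a['tcp_rot'],a['opening'],a['wrist_force'],a['moment'],a['clock'])
s=env.read_camera("scene");t=env.read_camera("top")
r=lambda a,f:cv2.resize(a,None,fx=f,fy=f,interpolation=cv2.INTER_CUBIC)
cv2.imwrite("pics/s1.png",s);cv2.imwrite("pics/t1.png",t)
cv2.imwrite("pics/c2.png",np.hstack([r(s[150:290,190:330],2.85),r(t[130:270,190:330],2.85)]))
E
```

```text
0.4960760133727242 39.97302892617881 [0.69555349 0.15516509 0.96062669] 4.975 [ 0.44912746 -0.27804558  0.06171991] [3.14139026e+00 4.75532482e-04 2.11183806e+00]
0.49720621239476476 39.970880784094334 [ 0.12606675 -0.48993344 -2.53705893] [-8.82794664e-02  7.48342727e-05 -2.63195930e-02] 6.05
[0.60377304 0.01434271 0.16009981] [3.14143102e+00 4.55574664e-05 1.56994627e+00] 0.49616825354395727 [-0.37978107 -0.09294438 -2.47630854] [-0.13224193  0.02992208 -0.0184164 ] 7.6167
```

View pics/c2.png

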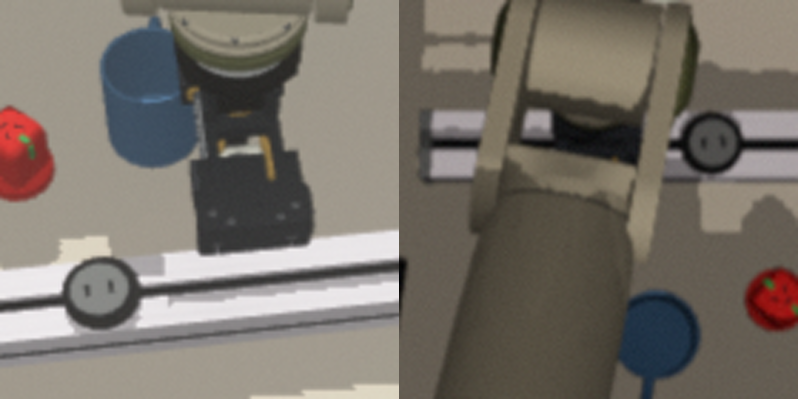

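The module is held square (44 mm) above the slot, with the puck clear on the -y side. Next I feel my way down.

```bash
cat >> h.py <<'E'
def W(): return env.get_obs()['wrist_force']
def feel(pt,base,step,lim,vel,ax):
    """step towards pt until force change along axis ax exceeds lim; returns commanded p, force"""
    p=np.array(feel.p,float);n=max(1,int(np.ceil(np.linalg.norm(pt-p)/step)))
    for q in np.linspace(p,pt,n+1)[1:]:
        env.movel(list(q),vel);feel.p=q;f=W()-base
        if abs(f[ax])>lim:return q,f,True
    return q,f,False
E
python3 - <<'E'
from h import *
x,y=.6038,.015
env.movel([x,y,.0785],.1);env.sleep(.2);b=W();feel.p=[x,y,.0785]
print(b,env.get_obs()['tcp_pos'])
for dx in(0,.001,-.001,.002,-.002):
    if dx: env.movel([x+dx,y,.0765],.05);feel.p=[x+dx,y,.0765]
    q,f,h=feel(np.array([x+dx,y,.0665]),b,.0005,3,.02,2)
    o=env.get_obs();print(dx,q,np.round(f,2),h,o['tcp_pos'],o['moment'],o['clock'])
    if o['tcp_pos'][2]<.072:break
np.save("b.npy",b)
E
```

```text
[ 0.45331539 -0.23478402 -1.94711411] [0.60402545 0.01496153 0.07906877]
0 [0.6038 0.015  0.0745] [-2.35 -0.13  7.56] True [0.60393051 0.01496289 0.07508089] [-3.33619984e-02  4.79712529e-01  1.00228137e-04] 10.8833
0.001 [0.6048 0.015  0.075 ] [-2.13  0.31  3.66] True [0.60483903 0.01498825 0.07530942] [-0.07392062  0.34263418  0.0315832 ] 11.8833
-0.001 [0.6028 0.015  0.0675] [-0.89  0.42  3.86] True [0.60284569 0.01498418 0.06779862] [-0.05824056  0.30126165  0.02552623] 16.6333
```

Offset -1 mm entered; the sleeve sits on the track. To keep the twist concentric, I centre in x and regrip across the other faces, which also centres y. Then I slide.

```bash
python3 - <<'E'
from h import *
pi=np.pi;b=np.load("b.npy");x,y,z=.6024,.015,.0675
env.movel([x,y,z],.03);o=env.get_obs();print(np.round(W()-b,2),o['tcp_pos'])
env.move_gripper(1.0)
env.move_to([x,y,z],[pi,0,0])
env.move_gripper(0,40)
o=env.get_obs();print('regrip',o['opening'],o['tcp_pos'],o['tcp_rot'],np.round(W()-b,2),o['clock'])
z=.0680;env.movel([x,y,z],.03);env.sleep(.1);b=W();print(b,env.get_obs()['tcp_pos'])
env.movel([x,-.020,z],.06);print('slid',np.round(W()-b,2))
feel.p=[x,-.020,z];b2=W()
q,f,h=feel(np.array([x,-.040,z]),b2,.0006,1.5,.02,1)
o=env.get_obs();print(q,np.round(f,2),h,np.round(W()-b,2),o['tcp_pos'],o['clock']);np.save("b.npy",b);np.save("q.npy",q)
E
```

```text
[0.28 1.15 2.91] [0.6027717  0.01501031 0.06777881]
regrip 0.4972941234565215 [0.60238055 0.01508908 0.06751083] [-3.14146607e+00  4.04705199e-05  7.13099434e-05] [-1.48 -0.02  2.26] 19.8083
[-0.52475393 -0.66548409 -2.2476105 ] [0.60231385 0.01498091 0.06782799]
slid [ 0.69  1.36 -0.  ]
[ 0.6024     -0.02941176  0.068     ] [-0.28  2.94  0.45] True [0.41 4.3  0.45] [ 0.60237542 -0.02905877  0.06799989] 24.8917
```

```bash
python3 - <<'E'
from h import *
b=np.load("b.npy");q=np.load("q.npy");q[1]+=.0001
zs=list(np.arange(.0655,.0635,-.001))
z=.068
def st(z,v=.03):
    env.movel([q[0],q[1],z],v);o=env.get_obs();f=o['wrist_force']-b;print(round(z,5),np.round(o['tcp_pos'],5),np.round(f,2),round(o['clock'],2));return o['tcp_pos'][2],f[2]
st(.0665);st(.0645);z=.0630
while z>.0590:
    a,f=st(z)
    if a<=.0619 or f>17:break
    z-=.0004
env.sleep(.15);o=env.get_obs();print(o['tcp_pos'],o['wrist_force']-b,o['moment'],o['opening'])
q[2]=z;np.save("q.npy",q)
E
```

```text
0.0665 [ 0.60252 -0.02906  0.06684] [-1.29  4.9   5.79] 25.14
0.0645 [ 0.60252 -0.02905  0.06502] [-1.21  5.74  8.77] 25.39
0.063 [ 0.60256 -0.02908  0.06387] [-2.22  6.47 11.04] 25.64
0.0626 [ 0.60255 -0.02906  0.06355] [-2.49  6.33 12.55] 25.89
0.0622 [ 0.60255 -0.02906  0.06326] [-2.21  6.09 12.82] 26.14
0.0618 [ 0.60255 -0.02905  0.06294] [-2.78  5.68 12.49] 26.39
0.0614 [ 0.60256 -0.02907  0.06263] [-2.79  6.11 14.37] 26.64
0.061 [ 0.60256 -0.02904  0.06231] [-3.89  5.94 14.61] 26.89
0.0606 [ 0.60256 -0.02903  0.06203] [-3.18  5.69 15.42] 27.14
0.0602 [ 0.60258 -0.02906  0.06167] [-3.57  5.37 16.77] 27.39
[ 0.6025729  -0.02905515  0.06170841] [-3.12043456  5.8506721  16.20433866] [ 0.91901368  0.95218375 -0.02211974] 0.4911477773469587
```

```bash
python3 - <<'E'
from h import *
b=np.load("b.npy");q=np.load("q.npy");q[2]-=.0002;pi=np.pi
for d in(6,15,30,45,60,75,90):
    env.move_to(list(q),[pi,0,np.radians(d)]);o=env.get_obs();f=o['wrist_force']-b
    print(d,np.degrees(o['tcp_rot'][2]).round(1),np.round(o['tcp_pos'],5),np.round(f,2),np.round(o['moment'],2),round(o['clock'],2))
    if abs(o['moment'][2])>1.2 or np.linalg.norm(f[:2])>14:print("stop");break
    q[0]+=np.clip(.00003*f[0],-.0002,.0002)
np.save("q.npy",q)
E
```

```text
6 6.0 [ 0.60275 -0.02914  0.0616 ] [-3.66  5.96 16.79] [0.88 0.86 0.19] 27.79
15 15.1 [ 0.60282 -0.02924  0.06168] [-2.46  5.34 16.16] [0.81 0.77 0.23] 28.07
30 30.1 [ 0.60293 -0.02933  0.06175] [-1.94  4.69 17.11] [0.83 0.6  0.25] 28.43
45 45.1 [ 0.60289 -0.02933  0.06173] [-1.79  4.58 15.65] [0.78 0.64 0.23] 28.78
60 60.1 [ 0.60302 -0.02956  0.0618 ] [-1.84  4.63 16.29] [0.59 0.6  0.17] 29.14
75 75.1 [ 0.603   -0.02959  0.06179] [-1.05  4.07 15.99] [0.55 0.55 0.25] 29.5
90 90.1 [ 0.603   -0.02962  0.06182] [-1.92  2.97 15.72] [0.46 0.48 0.2 ] 29.86
```

```bash
python3 - <<'E'
from h import *
b=np.load("b.npy");q=np.load("q.npy")
for z in(.0612,.0622,.0630,.0636,.0641,.0646):
    env.movel([q[0],q[1],z],.03);o=env.get_obs();f=o['wrist_force']-b
    print(z,np.round(o['tcp_pos'],5),np.round(f,2),np.round(o['moment'],2),round(o['clock'],2))
    if f[2]<1:break
q[2]=z;np.save("q.npy",q)
E
```

```text
0.0612 [ 0.60299 -0.02963  0.06281] [ 0.06  3.16 13.65] [0.48 0.33 0.2 ] 30.11
0.0622 [ 0.60299 -0.02962  0.06361] [-0.28  3.87 12.1 ] [0.51 0.18 0.16] 30.36
0.063 [ 0.60298 -0.02961  0.06424] [ 1.39  3.14 10.58] [0.43 0.09 0.1 ] 30.61
0.0636 [ 0.60297 -0.02965  0.06467] [1.55 4.03 9.85] [0.48 0.01 0.16] 30.86
0.0641 [ 0.60298 -0.02962  0.06498] [2.54 3.64 7.96] [ 0.4  -0.11  0.13] 31.11
0.0646 [ 0.60297 -0.02962  0.06508] [4.73 3.33 5.39] [ 0.35 -0.74  0.19] 31.36
```

The lock has engaged: stiffness jumps at 2.4 mm down. I confirm the puck contact with a gentle nudge, then release.

```bash
python3 - <<'E'
from h import *
b=np.load("b.npy");q=np.load("q.npy");q[0]-=.0003
for k in range(5):
    env.movel(list(q),.03);env.sleep(.1);o=env.get_obs();f=o['wrist_force']-b
    print(np.round(q,5),np.round(o['tcp_pos'],5),np.round(f,2),round(o['clock'],2))
    if f[1]>7:break
    q[1]-=.0003
q[2]=.0648;q[1]+=.0003
np.save("q.npy",q)
E
```

```text
[ 0.60166 -0.02931  0.0646 ] [ 0.60291 -0.02962  0.06506] [6.38 2.77 4.79] 31.71
[ 0.60166 -0.02961  0.0646 ] [ 0.60287 -0.02965  0.06505] [6.02 4.12 6.29] 32.06
[ 0.60166 -0.02991  0.0646 ] [ 0.60288 -0.02968  0.06504] [7.04 4.83 5.12] 32.41
[ 0.60166 -0.03021  0.0646 ] [ 0.60291 -0.02974  0.06507] [5.99 6.31 4.88] 32.76
[ 0.60166 -0.03051  0.0646 ] [ 0.60288 -0.0298   0.06507] [7.82 8.28 5.52] 33.11
```

```bash
python3 - <<'E'
from h import *
b=np.load("b.npy");q=np.load("q.npy");q[0]=.6026;q[2]=.0646
def st():
    env.movel(list(q),.03);env.sleep(.1);o=env.get_obs();f=o['wrist_force']-b
    print(np.round(q,5),np.round(o['tcp_pos'],5),np.round(f,2),round(o['clock'],2));return f
for k in range(6):
    f=st()
    if f[1]>10.5:break
    q[1]-=.0003
while f[1]>1.5: q[1]+=.0006;f=st()
env.move_gripper(1.0)
p=env.get_obs()['tcp_pos'];env.movel([p[0],p[1],.2],.15)
env.move_to([.40,.25,.3],[np.pi,0,np.pi/2]);env.sleep(.2)
s=env.read_camera("scene");t=env.read_camera("top")
r=lambda a,f:cv2.resize(a,None,fx=f,fy=f,interpolation=cv2.INTER_CUBIC)
cv2.imwrite("pics/s2.png",s);cv2.imwrite("pics/t2.png",t)
cv2.imwrite("pics/c3.png",np.hstack([r(s[215:285,190:290],4),r(t[145:215,230:330],4)]));print(env.get_obs()['clock'])
E
```

```text
[ 0.6026  -0.03021  0.0646 ] [ 0.60294 -0.02972  0.065  ] [3.12 5.7  8.35] 33.46
[ 0.6026  -0.03051  0.0646 ] [ 0.60297 -0.02975  0.06502] [2.61 7.91 8.56] 33.81
[ 0.6026  -0.03081  0.0646 ] [ 0.60298 -0.02982  0.065  ] [3.41 8.72 8.86] 34.16
[ 0.6026  -0.03111  0.0646 ] [ 0.60296 -0.02986  0.06502] [3.47 9.06 9.09] 34.51
[ 0.6026  -0.03141  0.0646 ] [ 0.60294 -0.02992  0.06499] [ 3.3  11.38  7.83] 34.86
[ 0.6026  -0.03081  0.0646 ] [ 0.60295 -0.02979  0.06499] [3.55 8.58 7.37] 35.21
[ 0.6026  -0.03021  0.0646 ] [ 0.60298 -0.02975  0.06501] [3.51 5.44 8.37] 35.56
[ 0.6026  -0.02961  0.0646 ] [ 0.60299 -0.02968  0.06502] [2.84 3.64 8.06] 35.91
[ 0.6026  -0.02901  0.0646 ] [ 0.60298 -0.02959  0.06503] [2.48 1.52 7.09] 36.26
[ 0.6026  -0.02841  0.0646 ] [ 0.60296 -0.02945  0.06501] [ 1.34 -1.89  6.52] 36.61
40.0917
```

View pics/c3.png

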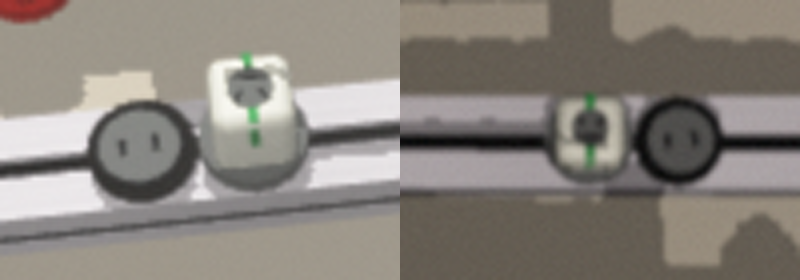

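The module is upright with its marks across the track, next to the puck. I zoom in on the gap.

```bash
python3 - <<'E'
from h import *
s=cv2.imread("pics/s2.png");t=cv2.imread("pics/t2.png")
r=lambda a,f:cv2.resize(a,None,fx=f,fy=f,interpolation=cv2.INTER_NEAREST)
cv2.imwrite("pics/c4.png",np.hstack([r(s[235:265,222:262],10),r(t[165:195,370-100:310],10)]))
print(s[240:262:3,232:246].mean(2).astype(int)); print(t[172:190:2,280:296].mean(2).astype(int))
E
```

```text
[[144 153 158 159 160 163 164 167 166 168 182 225 234 241]
 [ 62  61  73 111 155 166 168 167 160 145 162 214 230 236]
 [123  97  69  60  61  84 123 146 138 134 141 166 185 195]
 [134 133 118  71  57  59  73 107 131 135 137 146 156 155]
 [133 132 117  66  54  58  58  73 115 132 136 139 154 155]
 [127 102  66  55  57  58  84 137 153 109 122 132 134 148]
 [ 60  54  55  56  60  92 150 196 218 167 127  99  91  93]
 [ 57  58  74 102 140 164 173 199 218 185 169 166 162 152]]
[[153 173 181 173 160 133 112 121 146 139 112  83  51  25  19  28]
 [ 68 117 167 177 164 134 102 110 125  99  58  26  17  34  60  71]
 [ 64  96 150 171 162 135  94  90  91  55  25  16  36  67  77  77]
 [ 68 103 160 176 164 134  95  77  59  31  13  26  63  73  78  75]
 [ 89 127 175 180 166 135  94  70  41  18  16  29  67  76  78  71]
 [169 173 187 185 168 135  98  78  63  32  13  24  48  72  77  73]
 [184 186 185 174 153 109  88 114 132  81  26  12  29  54  71  75]
 [127 119 126 122 110  83  85 107 112  93  59  30  16  20  35  55]
 [ 85  79  83  82  86  97 106 111 110 110 108  88  54  26  15   9]]
```

View pics/c4.png

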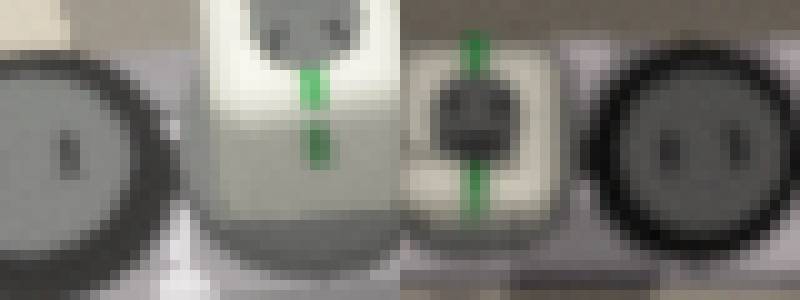

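At the closest row the brightness runs straight from ring to sleeve, with no bright gap.

```bash
python3 -c "
from plant import env
print(env.hand_in())"
```

```text
the job is handed in; nothing more can be done
None
```

The module is locked in the track with its marks across the slot, close up against the puck with no gap visible in the pictures, and the job was handed in at about 40 s of the 54 s allowed.

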